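# Clear the charcoal off the box easel and hold its board up at 35 degrees

## Task

Clear the three charcoal sticks off the box easel's drawing board, which lies flat, and put each into the drawer row that matches its length (short, medium, long), lying flat along the row. Then take the board by the wooden clamp block at its far edge, raise it to 35 degrees from flat and keep holding it there so that I can set its prop: finish with the block still in the gripper, as the board falls shut if let go. Leave the ink, brush pot, pencil and eraser where they are.

Things in the scene. Friction and masses are not known exactly. Their poses are not given: they have to be found in the camera images.
- easel: wooden table box easel, fixed: 280 mm deep (x), 380 wide (y), base 62 high. Origin: centre of its underside; x from its near (hinged) edge to its far edge, y left, z up. On it lies the drawing board, 12 mm plywood of the same outline, upper face 74 mm above the table when flat, with a white sheet and a 12 mm high ledge along the near edge
- drawer (a joint): how far the drawer in the easel's right (-y) side is pulled out, m (0 shut); it starts 0.15 to 0.17 out and slides with about 4 N. Its walls reach 39 mm above the table, its front panel (at the -y end) 48 mm; three rows start right behind the front panel
- board (a joint): angle of the drawing board about its hinge, rad: 0 flat on the base, growing as its far edge rises (35 degrees = 0.611). It weighs 0.6 to 1.0 kg, has no spring and almost no friction, and falls shut when let go; it takes 3.5 to 5.5 N at the block to lift
- hinge (a point): middle of the hinge line, which runs along the easel's y axis at the near lower edge of the board, 140 mm on the near side of the easel's origin and 62 mm above the table
- clamp (a point): centre of the wooden clamp block fixed at the middle of the board's far edge: 26 mm wide (y), 36 deep (x), 40 tall, standing on the board. The centre is 20 mm above the board's upper face and, from the hinge line, 245 mm along the board and 32 mm square to it. Axes turn with the board: x away from the hinge, y along the hinge, z square to the board. Its sides are flat
- row_short (a point): centre of the floor of the short row, nearest the robot: an open-topped, grey-lined bay 66 mm long (along its y) and 74 mm wide (along its x), floor 13 mm above the table, walls 26 mm high inside and 4 to 10 mm thick. Axes as the easel's
- row_medium (a point): centre of the floor of the medium row, in the middle: an open-topped, grey-lined bay 90 mm long (along its y) and 74 mm wide (along its x), floor 13 mm above the table, walls 26 mm high inside and 4 to 10 mm thick. Axes as the easel's
- row_long (a point): centre of the floor of the long row, farthest from the robot: an open-topped, grey-lined bay 114 mm long (along its y) and 74 mm wide (along its x), floor 13 mm above the table, walls 26 mm high inside and 4 to 10 mm thick. Axes as the easel's
- stick_short_mid (a point): centre of the short black charcoal stick, a square bar 14 x 14 mm, 48 mm long along its x axis (z up), about 14 g. It starts lying flat on the sheet on the board, its long axis within 35 degrees of the easel's x axis; which stick lies left, middle or right changes. About 100 mm apart
- stick_medium_mid (a point): centre of the medium black charcoal stick, a square bar 14 x 14 mm, 72 mm long along its x axis (z up), about 20 g. It starts lying flat on the sheet on the board, its long axis within 35 degrees of the easel's x axis; which stick lies left, middle or right changes. About 100 mm apart
- stick_long_mid (a point): centre of the long black charcoal stick, a square bar 14 x 14 mm, 96 mm long along its x axis (z up), about 27 g. It starts lying flat on the sheet on the board, its long axis within 35 degrees of the easel's x axis; which stick lies left, middle or right changes. About 100 mm apart
- ink: round ink jar, 52 mm across, 65 mm high, on the table beyond the drawer's front panel; origin at the centre of its underside; leave alone
- brush_pot: white pot 76 mm across, 95 mm high, with brushes up to 210 mm, on the table left of the easel; origin at the centre of its underside; leave alone
- pencil: yellow pencil, 160 mm long, 8 mm thick, lying on the table left of the easel; origin near its middle, on its underside; leave alone
- eraser: eraser in a blue sleeve, 55 x 24 x 13 mm, on the table behind the easel's far edge; origin at the centre of its underside; leave alone

How it is judged:
By the outcome, as a careful person would: the job done as asked, in the order asked, and still so for the second after the job is handed in, while the arm keeps its last pose, push and grip.
It also fails if it takes over 69 s, if anything falls off the work surface, if the arm or the gripper's body presses on something with over 40 N, if the wrist force passes 120 N, or if a joint passes its speed limit or range.

## Robot

A 6-joint arm with a two-finger parallel gripper is mounted at the origin on the work surface. World frame = base frame: x ahead of the robot, y to its left, z up, the work surface at z = 0. Lengths are in m, angles in rad, forces in N, time in s.
With the tool pointing down it reaches from about 0.35 to 0.775 m from the base axis. Payload 7.3 kg.
Tool frame: the origin (TCP) lies between the finger pads; the fingertips stand 8 mm ahead of it and the grasp point (between the pads) lies 11 mm behind it (robot.nose_length is the distance from the TCP to the fingertips, in m); z points along the fingers, y is the line along which they close (so a half turn about z gives the same grasp; the last joint's range is limited). The gripper opens to 92 mm and grips with 3 to 60 N. Pads are 19 mm wide; open, the fingers measure 130 mm over their backs; the gripper's body (75 mm by 190 mm) begins 47 mm behind the grasp point.
Start: joints at [1.073, 0.342, 1.524, -0, 1.275, -0.146], TCP at [0.181, 0.493, 0.235] pointing down, gripper open.
Joint ranges: [-2.53, 2.53], [-0.77, 2.02], [0.04, 2.7], [-1, 4.14], [0.28, 2.66], [-3.11, 3.11]. Speed limits (rad/s): [2.57, 2.57, 3.14, 3.14, 3.14, 3.14].

## Interface

Orientations are given as [roll, pitch, yaw] about the fixed x, y, z axes, in that order (R = Rz(yaw) Ry(pitch) Rx(roll)).
In Python, from cell import robot gives the robot as it stands. The module is installed in compiled form; this text tells all that it offers.
- The arm moves only by the shell command python3 -m jog 'ROWS' [FORCE]. ROWS is JSON, a list that holds one entry, the list of rows, each a list of 5 numbers: the gripper's target within -1 to 1 (fully open at 1, half-way at 0, shut at -1), then the shift along the tool's x, y, z in m, then the turn about the tool's z in rad. A call has 1 to 5 rows; each row is the pose to reach, as a shift and turn from the pose commanded when the call began, along the tool's axes at that moment; what a row does not reach only later rows make up. A row lasts 1/12 s, in which the tool goes at most 41.7 mm and 7.16 degrees, less where a joint would pass 70% of its speed; a pose out of reach is approached as far as the arm can. A call with a gripper value outside its range is refused whole. The fingers move at their own pace and stop on an object; FORCE is the grip in N (left out, the last holds). Time passes only in rows, so rows that repeat a pose let the fingers close. It gives the time, the measured TCP pose, the force, the opening and the grip force at its end, in the units of the state.
- robot.observe(): the state, without advancing time (a new reading comes with each control period).
- robot.read_camera(name): name is "scene" or "top" or "wrist"; returns the picture (384x512x3 uint8, red, green, blue); there is no depth.
- robot.camera_model(name): a dict with "camera_matrix" (3x3 intrinsics, pixels), "position" and "attitude" of the camera in the world; the wrist camera has in their place "mount" (4x4, takes a point from camera to tool coordinates, whose origin is the TCP and whose axes are the flange's). Camera axes: x right, y down, z forward; pixel columns grow to the right and rows downward; lengths in m; the calibration is good to about 2 mm. A picture is of the moment at which its call begins: read the wrist's pose just before it. camera_model takes no time and is no camera call.
- robot.hand_in(): hands the job in; it is judged then, once.
The state is a dict: "time": time; "qpos": joint angles; "qvel": joint speeds; "joint_efforts": joint torques, N m; "tool_pos": TCP position; "tool_rot": TCP orientation; "contact_force": force on the tool from outside, world axes, zero at the start; "torque": the same for the moment, N m; "opening": finger opening in m; "grip_force": force on a finger pad.
Only numpy, scipy, OpenCV 4.12 (cv2) and the standard library are available. Lean on these libraries where they do the work, as an engineer would, in place of code of your own. Each camera call takes 0.05 s, during which the arm holds its last target. There are 200 camera calls.

## Working session

There is one attempt and no reset: what is moved stays moved. The work goes in short steps, Python scripts to look and compute and a shell command to move; the robot and the scene stay as the last step left them, time stands still between calls to the robot, and variables do not carry over. Pictures are saved under pics/ and viewed, at most 10 in all, crops included, and the job is handed in when it is done.

```bash
mkdir -p pics; cat > h.py <<'E'
from cell import robot
import numpy as np, cv2
from scipy.spatial.transform import Rotation as R
def snap(n,f):
    im=robot.read_camera(n); cv2.imwrite('pics/'+f,im[:,:,::-1]); return im
E
python3 - <<'E'
from h import *
np.set_printoptions(precision=4,suppress=True)
for n in("scene","top","wrist"):print(n,robot.camera_model(n))
print(robot.observe())
snap("top","top0.png");snap("scene","scene0.png")
im=cv2.imread("pics/top0.png");cv2.imwrite("pics/top0b.png",cv2.resize(im,(800,600),interpolation=cv2.INTER_CUBIC))
E
```

```text
scene {'camera_matrix': array([[377.1548,   0.    , 256.0069],
       [  0.    , 377.1548, 190.3406],
       [  0.    ,   0.    ,   1.    ]]), 'position': array([ 1.0941, -0.4012,  0.7935]), 'attitude': array([-2.4071,  0.0089,  0.878 ])}
top {'camera_matrix': array([[403.1817,   0.    , 252.3996],
       [  0.    , 403.1817, 196.313 ],
       [  0.    ,   0.    ,   1.    ]]), 'position': array([ 0.4705, -0.0057,  1.3437]), 'attitude': array([-3.0698, -0.0009, -1.5754])}
wrist {'camera_matrix': array([[297.8897,   0.    , 258.8495],
       [  0.    , 297.8897, 185.5004],
       [  0.    ,   0.    ,   1.    ]]), 'mount': array([[ 0.0004, -0.9529, -0.3034,  0.0817],
       [ 1.    ,  0.0006, -0.0005, -0.0004],
       [ 0.0007, -0.3034,  0.9529, -0.1505],
       [ 0.    ,  0.    ,  0.    ,  1.    ]])}
{'time': 0.0, 'qpos': array([ 1.073 ,  0.3427,  1.525 , -0.    ,  1.2754, -0.146 ]), 'qvel': array([-0.0002, -0.0004, -0.0016, -0.0005, -0.0003,  0.001 ]), 'joint_efforts': array([  0.    , -43.1252, -24.4215,   0.0718,   0.0562,  -0.0002]), 'tool_pos': array([0.1807, 0.4925, 0.2341]), 'tool_rot': array([-3.1401, -0.0002,  2.7898]), 'contact_force': array([-1.2767, -0.5688, -0.5796]), 'torque': array([-0.035 , -0.0167,  0.0198]), 'grip_force': 0.0, 'opening': 0.09193763729891911}
```

View pics/top0b.png

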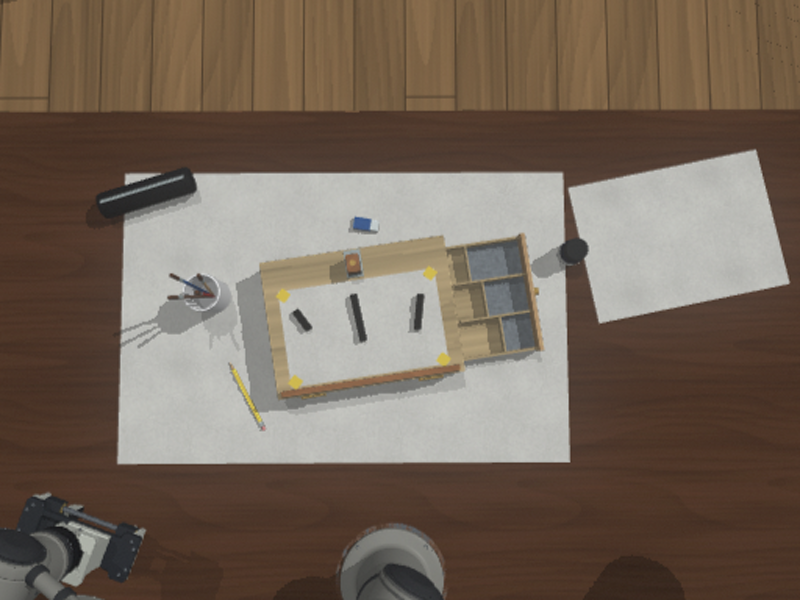

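View pics/scene0.png

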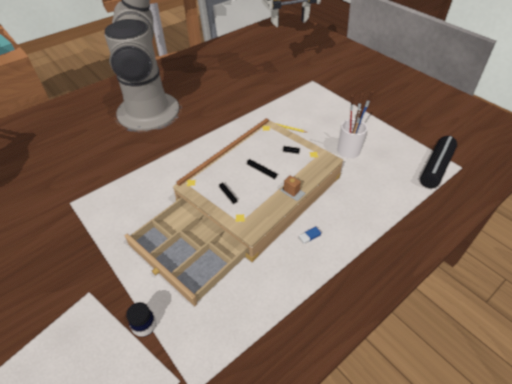

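The top view shows, left to right on the board, the short stick (~(301,320)), the long one (~(358,318)) and the medium one (~(418,312)). The block is at (353,264), the drawer with three grey bays is on the right, and the ink is at (573,250). I'll enlarge it and segment the sticks.

```bash
cat >> h.py <<'E'
def proj(n,P):
    m=robot.camera_model(n);r=R.from_euler('xyz',m['attitude']).as_matrix()
    c=(np.atleast_2d(P)-m['position'])@r; q=c@m['camera_matrix'].T; return q[:,:2]/q[:,2:]
def unproj(n,uv,z):
    m=robot.camera_model(n);r=R.from_euler('xyz',m['attitude']).as_matrix()
    uv=np.atleast_2d(np.array(uv,float)); d=np.c_[uv,np.ones(len(uv))]@np.linalg.inv(m['camera_matrix']).T@r.T
    return m['position']+d*((z-m['position'][2])/d[:,2])[:,None]
E
python3 - <<'E'
from h import *
im=cv2.imread("pics/top0.png")
c=im[140:270,165:355];cv2.imwrite("pics/crop0.png",cv2.resize(c,None,fx=4,fy=4,interpolation=cv2.INTER_CUBIC))
g=im.max(2)
m=np.zeros_like(g);m[180:225,182:278]=(g[180:225,182:278]<90)
n,l,s,ce=cv2.connectedComponentsWithStats(m)
for i in range(1,n):
    if s[i,4]<20: continue
    p=np.argwhere(l==i)[:,::-1]
    w=unproj("top",p,0.086)[:,:2];mu=w.mean(0);u,sv,vt=np.linalg.svd(w-mu);a=vt[0]*np.sign(vt[0][0])
    t=(w-mu)@a
    print(ce[i],mu.round(4),np.degrees(np.arctan2(a[1],a[0])).round(1),np.ptp(t).round(3),s[i,4])
E
```

```text
[228.79389313 202.98473282] [0.5404 0.0666] 12.2 0.094 131
[267.54081633 199.03061224] [ 0.5522 -0.0546] -6.2 0.07 98
[192.92063492 204.57142857] [0.5359 0.1786] 37.1 0.046 63
```

View pics/crop0.png

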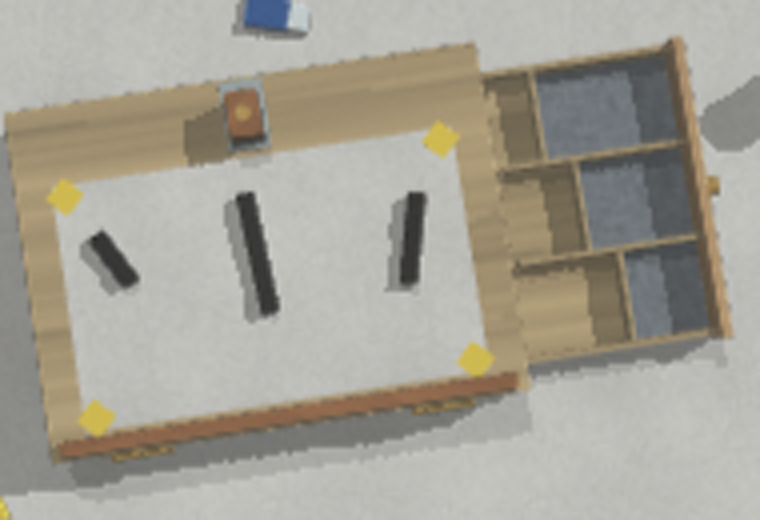

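```bash
python3 - <<'E'
from h import *
from scipy.optimize import least_squares
o=lambda p:165-.5+(np.array(p)[:,0:1]+.5)/4
f=lambda p:np.c_[165-.5+(np.array(p,float)[:,0]+.5)/4,140-.5+(np.array(p,float)[:,1]+.5)/4]
far=unproj("top",f([(5,114),(475,44)]),.074)[:,:2]; near=unproj("top",f([(60,460),(520,388)]),.074)[:,:2]
L=np.array([[.14,.19],[.14,-.19],[-.14,.19],[-.14,-.19]]);W=np.r_[far,near]
fun=lambda p:((L@np.array([[np.cos(p[2]),-np.sin(p[2])],[np.sin(p[2]),np.cos(p[2])]]).T+p[:2])-W).ravel()
s=least_squares(fun,[.55,.05,.1]);p=s.x;print(p,np.degrees(p[2]),(s.fun*1000).round(1))
Rm=np.array([[np.cos(p[2]),-np.sin(p[2])],[np.sin(p[2]),np.cos(p[2])]])
loc=lambda xy,z:((unproj("top",f(xy),z)[:,:2]-p[:2])@Rm).round(4)
print("panel out/in",loc([(683,38),(733,335),(672,43),(722,335)],.048))
print("div",loc([(538,162),(686,145),(515,268),(697,238)],.039))
print("side",loc([(528,361),(720,335),(485,73),(668,43)],.039))
print("end div right edge",loc([(537,75),(546,155),(580,165),(590,242),(626,255),(634,335)],.039))
print("clamp top",loc([(243,113)],.114))
for w in [(.5404,.0666),(.5522,-.0546),(.5359,.1786)]: print((np.array(w)-p[:2])@Rm)
E
```

```text
[0.54361614 0.0605102  0.14571108] 8.348629814562466 [ 1.9  2.   2.6 -0.6 -2.6  7.3 -1.8 -8.7]
panel out/in [[ 0.1216 -0.3597]
 [-0.1219 -0.3598]
 [ 0.1189 -0.3502]
 [-0.1206 -0.351 ]]
div [[ 0.0401 -0.2284]
 [ 0.0358 -0.3497]
 [-0.0424 -0.1963]
 [-0.0404 -0.3461]]
side [[-0.118  -0.1949]
 [-0.1206 -0.3515]
 [ 0.1187 -0.1971]
 [ 0.1208 -0.349 ]]
end div right edge [[ 0.1107 -0.2389]
 [ 0.0448 -0.2357]
 [ 0.0325 -0.2618]
 [-0.0306 -0.2598]
 [-0.0454 -0.2869]
 [-0.1102 -0.2828]]
clamp top [[ 0.1044 -0.0003]]
[-0.00229784  0.00649223]
[-0.00822064 -0.11513671]
[0.0095118  0.11795874]
```

Sticks and easel are located: the block fits its nominal local position (0.105, 0) and the bays fit their stated lengths. I'll write a helper that turns targets into tool-axis shifts.

```bash
cat >> h.py <<'E'
P0=np.array([.5436,.0605]);YW=.1457
def ez(lx,ly): return P0+np.array([lx*np.cos(YW)-ly*np.sin(YW),lx*np.sin(YW)+ly*np.cos(YW)])
def plan(tg,p=None):
    "tg: list of x,y,z,yawdeg; prints shift/turn per call (tool axes)"
    s=robot.observe(); p=np.array(p if p is not None else s['tool_pos']); a=s['tool_rot'][2]
    for t in tg:
        q=np.array(t[:3]);b=np.radians(t[3]); d=(b-a+np.pi)%(2*np.pi)-np.pi
        n=int(max(1,np.ceil(np.linalg.norm(q-p)/.17),np.ceil(abs(d)/.6)))
        st=(q-p)/n
        for i in range(n):
            sh=R.from_euler('xyz',[np.pi,0,a]).inv().apply(st)
            print(t,i,sh.round(4).tolist(),round(-d/n,3)); a+=d/n
        p=q;a=b
E
python3 - <<'E'
from h import *
plan([(.5359,.1786,.16,37.1),(.5359,.1786,.0845,37.1)])
E
```

```text
(0.5359, 0.1786, 0.16, 37.1) 0 [-0.1104, -0.0431, 0.0185] 0.536
(0.5359, 0.1786, 0.16, 37.1) 1 [-0.1169, 0.0193, 0.0185] 0.536
(0.5359, 0.1786, 0.16, 37.1) 2 [-0.0907, 0.0763, 0.0185] 0.536
(0.5359, 0.1786, 0.16, 37.1) 3 [-0.0391, 0.1119, 0.0185] 0.536
(0.5359, 0.1786, 0.0845, 37.1) 0 [0.0, -0.0, 0.0755] -0.0
```

```bash

python3 -m jog '[[[0.2,-0.1104,-0.0431,0.0185,0.536],[0.2,-0.1104,-0.0431,0.0185,0.536],[0.2,-0.1104,-0.0431,0.0185,0.536],[0.2,-0.1104,-0.0431,0.0185,0.536],[0.2,-0.1104,-0.0431,0.0185,0.536]]]'
python3 -m jog '[[[0.2,-0.1169,0.0193,0.0185,0.536],[0.2,-0.1169,0.0193,0.0185,0.536],[0.2,-0.1169,0.0193,0.0185,0.536],[0.2,-0.1169,0.0193,0.0185,0.536],[0.2,-0.1169,0.0193,0.0185,0.536]]]'
python3 -m jog '[[[0.2,-0.0907,0.0763,0.0185,0.536],[0.2,-0.0907,0.0763,0.0185,0.536],[0.2,-0.0907,0.0763,0.0185,0.536],[0.2,-0.0907,0.0763,0.0185,0.536],[0.2,-0.0907,0.0763,0.0185,0.536]]]'
python3 -m jog '[[[0.2,-0.0391,0.1119,0.0185,0.536],[0.2,-0.0391,0.1119,0.0185,0.536],[0.2,-0.0391,0.1119,0.0185,0.536],[0.2,-0.0391,0.1119,0.0185,0.536],[0.2,-0.0391,0.1119,0.0185,0.536]]]'
cat >> h.py <<'E'
def wproj(P,s):
    m=robot.camera_model("wrist");T=np.eye(4);T[:3,:3]=R.from_euler('xyz',s['tool_rot']).as_matrix();T[:3,3]=s['tool_pos']
    M=np.linalg.inv(T@m['mount']); P=np.atleast_2d(P);c=P@M[:3,:3].T+M[:3,3];q=c@m['camera_matrix'].T;return q[:,:2]/q[:,2:]
E
python3 - <<'E'
from h import *
s=robot.observe();im=snap("wrist","w0.png");print(s['tool_pos'],s['tool_rot'],s['time'],s['contact_force'])
plan([(.5359,.1786,.0845,37.1)])
print(wproj([[.5359,.1786,.088],[.6475,.0757,.114]],s))
E
```

```text
time: 0.52
tool_pos: [0.271, 0.4127, 0.2156]
tool_rot: [-3.14, 0.0, 2.243]
contact_force: [-0.9, -0.3, 0.1]
opening: 0.0631
grip_force: 0.0
time: 0.93
tool_pos: [0.3597, 0.3341, 0.1969]
tool_rot: [-3.14, 0.001, 1.707]
contact_force: [-0.9, -0.3, -0.3]
opening: 0.0547
grip_force: 0.0
time: 1.35
tool_pos: [0.4483, 0.2555, 0.1783]
tool_rot: [-3.14, 0.001, 1.172]
contact_force: [0.4, 0.2, 0.2]
opening: 0.0549
grip_force: 0.0
time: 1.77
tool_pos: [0.5369, 0.1768, 0.1595]
tool_rot: [-3.141, 0.002, 0.636]
contact_force: [-0.1, -0.0, -0.4]
opening: 0.0555
grip_force: 0.0
[0.53688241 0.1767734  0.15946629] [-3.14088686e+00  1.59851829e-03  6.35918255e-01] 1.7667 [-0.08684788 -0.03967415 -0.39431967]
(0.5359, 0.1786, 0.0845, 37.1) 0 [0.0004, -0.001, 0.0752] -0.009
[[254.9503189  199.18300825]
 [473.11030776 173.19517724]]
```

View pics/w0.png

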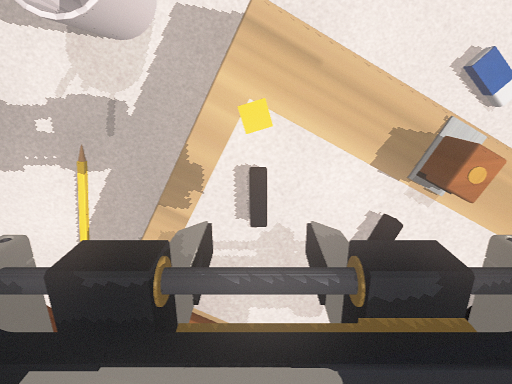

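The wrist view puts the stick at (258,197), against a prediction of (255,199), and the block top at (478,175), against (473,173). That is 2–3 mm agreement, so I'll descend, grip and lift.

```bash

python3 -m jog '[[[0.0,0.001,0.001,0.03,0],[-0.2,0.001,0.001,0.055,0],[-0.2,0.001,0.001,0.068,0],[-0.2,0.001,0.001,0.0745,0],[-0.2,0.001,0.001,0.0745,0]]]' 15
python3 -m jog '[[[-1,0,0,0,0],[-1,0,0,0,0],[-1,0,0,0,0],[-1,0,0,0,0],[-1,0,0,0,0]]]' 15
python3 -m jog '[[[-1,0,0,-0.02,0],[-1,0,0,-0.05,0],[-1,0,0,-0.08,0],[-1,0,0,-0.08,0],[-1,0,0,-0.08,0]]]'
python3 - <<'E'
from h import *
plan([(*ez(-.079,-.3175),.12,98.35),(*ez(-.079,-.3175),.026,98.35)])
print(ez(-.079,-.3175),ez(0,-.3055),ez(.079,-.2935))
E
```

```text
time: 2.23
tool_pos: [0.5362, 0.1785, 0.0847]
tool_rot: [-3.14, 0.003, 0.647]
contact_force: [0.2, -0.1, 0.5]
opening: 0.0368
grip_force: 0.0
time: 2.65
tool_pos: [0.5378, 0.1786, 0.0872]
tool_rot: [3.141, -0.002, 0.646]
contact_force: [0.1, -0.0, 4.4]
opening: 0.0137
grip_force: 15.0
time: 3.07
tool_pos: [0.5383, 0.1787, 0.1683]
tool_rot: [3.14, -0.004, 0.646]
contact_force: [-1.0, 0.3, -0.9]
opening: 0.0138
grip_force: 15.0
(np.float64(0.5115332958816852), np.float64(-0.265105553526024), 0.12, 98.35) 0 [-0.0962, 0.1128, 0.0161] -0.357
(np.float64(0.5115332958816852), np.float64(-0.265105553526024), 0.12, 98.35) 1 [-0.1295, 0.0721, 0.0161] -0.357
(np.float64(0.5115332958816852), np.float64(-0.265105553526024), 0.12, 98.35) 2 [-0.1465, 0.0223, 0.0161] -0.357
(np.float64(0.5115332958816852), np.float64(-0.265105553526024), 0.026, 98.35) 0 [0.0, -0.0, 0.094] -0.0
[ 0.5115333  -0.26510555] [ 0.58795403 -0.24176308] [ 0.66437477 -0.21842061]
```

```bash

python3 -m jog '[[[-1,-0.03,0.03,0.003,-0.1],[-1,-0.0962,0.1128,0.0161,-0.357],[-1,-0.0962,0.1128,0.0161,-0.357],[-1,-0.0962,0.1128,0.0161,-0.357],[-1,-0.0962,0.1128,0.0161,-0.357]]]'
python3 -m jog '[[[-1,-0.1295,0.0721,0.0161,-0.357],[-1,-0.1295,0.0721,0.0161,-0.357],[-1,-0.1295,0.0721,0.0161,-0.357],[-1,-0.1295,0.0721,0.0161,-0.357],[-1,-0.1295,0.0721,0.0161,-0.357]]]'
python3 -m jog '[[[-1,-0.1465,0.0223,0.0161,-0.357],[-1,-0.1465,0.0223,0.0161,-0.357],[-1,-0.1465,0.0223,0.0161,-0.357],[-1,-0.1465,0.0223,0.0161,-0.357],[-1,-0.1465,0.0223,0.0161,-0.357]]]'
python3 - <<'E'
from h import *
s=robot.observe();im=snap("wrist","w1.png");print(s['tool_pos'],s['tool_rot'],s['time'],s['opening'])
plan([(*ez(-.079,-.3175),.028,98.35)])
E
```

```text
time: 3.48
tool_pos: [0.527, 0.0257, 0.1481]
tool_rot: [-3.139, 0.003, 1.0]
contact_force: [0.9, -0.8, 0.3]
opening: 0.0134
grip_force: 15.0
time: 3.9
tool_pos: [0.5185, -0.1223, 0.1323]
tool_rot: [-3.14, 0.001, 1.356]
contact_force: [0.1, 0.7, -0.1]
opening: 0.0141
grip_force: 15.0
time: 4.32
tool_pos: [0.5098, -0.2698, 0.1162]
tool_rot: [-3.14, 0.001, 1.712]
contact_force: [0.4, 0.0, -0.2]
opening: 0.014
grip_force: 15.0
[ 0.50978772 -0.26977605  0.1161851 ] [-3.14039369e+00  5.92715894e-04  1.71203153e+00] 4.3167 0.01397897120495945
(np.float64(0.5115332958816852), np.float64(-0.265105553526024), 0.028, 98.35) 0 [0.0016, 0.0019, 0.0883] -0.005
```

View pics/w1.png

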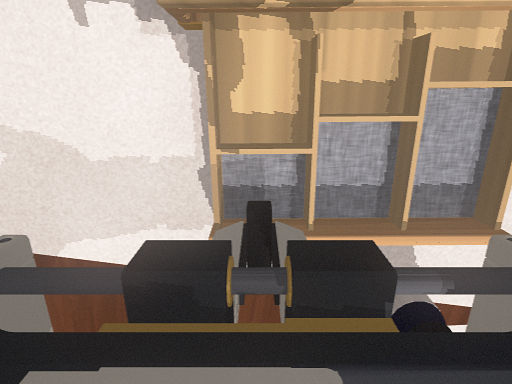

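```bash
python3 - <<'E'
from h import *
s=robot.observe()
for l in [(-.116,-.2845,.039),(-.042,-.2845,.039),(-.116,-.3505,.048),(-.042,-.3505,.048),(-.037,-.2605,.039),(.037,-.2605,.039)]:
    print(l,wproj([[*ez(*l[:2]),l[2]]],s).round(1))
E
```

```text
(-0.116, -0.2845, 0.039) [[213.  154.4]]
(-0.042, -0.2845, 0.039) [[308.3 154.1]]
(-0.116, -0.3505, 0.048) [[215.5 236.3]]
(-0.042, -0.3505, 0.048) [[306.3 236.1]]
(-0.037, -0.2605, 0.039) [[316.4 122.6]]
(0.037, -0.2605, 0.039) [[414.9 122.2]]
```

```bash

python3 -m jog '[[[-1,0.0045,0.0045,0.03,-0.005],[-1,0.0045,0.0045,0.06,-0.005],[-1,0.0045,0.0045,0.078,-0.005],[-1,0.0045,0.0045,0.088,-0.005],[-1,0.0045,0.0045,0.088,-0.005]]]'
python3 -m jog '[[[-1,0,0,0.001,0],[-0.5,0,0,0.001,0],[-0.5,0,0,0.001,0],[-0.5,0,0,0.001,0],[-0.5,0,0,0.001,0]]]'
python3 -m jog '[[[-0.5,0,0,-0.03,0],[-0.5,0,0,-0.07,0],[-0.5,0,0,-0.11,0],[-0.5,0,0,-0.13,0],[-0.5,0,0,-0.13,0]]]'
python3 - <<'E'
from h import *
plan([(.5404,.0666,.155,12.2),(.5404,.0666,.0865,12.2)])
E
```

```text
time: 4.78
tool_pos: [0.5137, -0.258, 0.0278]
tool_rot: [-3.139, -0.003, 1.722]
contact_force: [-0.7, 0.2, 1.0]
opening: 0.0137
grip_force: 15.0
time: 5.2
tool_pos: [0.5147, -0.2605, 0.0297]
tool_rot: [3.14, 0.001, 1.722]
contact_force: [0.0, -0.3, -0.1]
opening: 0.0229
grip_force: 0.0
time: 5.62
tool_pos: [0.5168, -0.2619, 0.165]
tool_rot: [3.133, 0.007, 1.722]
contact_force: [-0.3, -0.3, 0.6]
opening: 0.0231
grip_force: 0.0
(0.5404, 0.0666, 0.155, 12.2) 0 [0.1071, 0.0242, 0.0033] 0.503
(0.5404, 0.0666, 0.155, 12.2) 1 [0.1055, -0.0304, 0.0033] 0.503
(0.5404, 0.0666, 0.155, 12.2) 2 [0.0778, -0.0774, 0.0033] 0.503
(0.5404, 0.0666, 0.0865, 12.2) 0 [0.0, -0.0, 0.0685] -0.0
```

```bash

python3 -m jog '[[[-0.3,0.1071,0.0242,0.0033,0.503],[-0.3,0.1071,0.0242,0.0033,0.503],[-0.2,0.1071,0.0242,0.0033,0.503],[-0.2,0.1071,0.0242,0.0033,0.503],[-0.2,0.1071,0.0242,0.0033,0.503]]]'
python3 -m jog '[[[-0.2,0.1055,-0.0304,0.0033,0.503],[-0.2,0.1055,-0.0304,0.0033,0.503],[-0.2,0.1055,-0.0304,0.0033,0.503],[-0.2,0.1055,-0.0304,0.0033,0.503],[-0.2,0.1055,-0.0304,0.0033,0.503]]]'
python3 -m jog '[[[-0.2,0.0778,-0.0774,0.0033,0.503],[-0.2,0.0778,-0.0774,0.0033,0.503],[-0.2,0.0778,-0.0774,0.0033,0.503],[-0.2,0.0778,-0.0774,0.0033,0.503],[-0.2,0.0778,-0.0774,0.0033,0.503]]]'
python3 -m jog '[[[-0.2,0,0,0,0],[-0.2,0,0,0,0]]]'
python3 - <<'E'
from h import *
plan([(.5404,.0666,.0865,12.2)])
E
```

```text
time: 6.03
tool_pos: [0.522, -0.1489, 0.1552]
tool_rot: [-3.141, -0.0, 1.217]
contact_force: [-0.1, -0.1, 0.1]
opening: 0.0364
grip_force: 0.0
time: 6.45
tool_pos: [0.53, -0.0401, 0.1519]
tool_rot: [-3.141, 0.0, 0.715]
contact_force: [0.9, 0.3, -0.9]
opening: 0.0368
grip_force: 0.0
time: 6.87
tool_pos: [0.538, 0.0694, 0.1485]
tool_rot: [-3.141, 0.0, 0.212]
contact_force: [0.3, -1.1, 0.7]
opening: 0.0367
grip_force: 0.0
time: 7.03
tool_pos: [0.5381, 0.0676, 0.1487]
tool_rot: [3.142, 0.0, 0.216]
contact_force: [-0.5, -0.1, 0.6]
opening: 0.0367
grip_force: 0.0
(0.5404, 0.0666, 0.0865, 12.2) 0 [0.0021, 0.0015, 0.0622] 0.003
```

```bash

python3 -m jog '[[[-0.2,0.002,0.0015,0.03,0],[-0.2,0.002,0.0015,0.05,0],[-0.2,0.002,0.0015,0.0625,0],[-0.2,0.002,0.0015,0.0625,0],[-0.2,0.002,0.0015,0.0625,0]]]'
python3 -m jog '[[[-1,0,0,0,0],[-1,0,0,0,0],[-1,0,0,0,0],[-1,0,0,0,0],[-1,0,0,0,0]]]' 15
python3 -m jog '[[[-1,0,0,-0.02,0],[-1,0,0,-0.05,0],[-1,0,0,-0.07,0],[-1,0,0,-0.07,0],[-1,0,0,-0.07,0]]]'
python3 - <<'E'
from h import *
plan([(*ez(.0815,-.2905),.12,98.35),(*ez(.0815,-.2905),.027,98.35)])
E
```

```text
time: 7.45
tool_pos: [0.5401, 0.0664, 0.0862]
tool_rot: [-3.141, 0.001, 0.213]
contact_force: [0.2, 1.2, 0.3]
opening: 0.0366
grip_force: 0.0
time: 7.87
tool_pos: [0.5407, 0.0671, 0.0873]
tool_rot: [3.141, -0.002, 0.213]
contact_force: [-0.1, 0.2, 3.5]
opening: 0.0138
grip_force: 15.0
time: 8.28
tool_pos: [0.5408, 0.0673, 0.1576]
tool_rot: [3.141, -0.003, 0.213]
contact_force: [0.5, -0.2, -1.4]
opening: 0.0139
grip_force: 15.0
(np.float64(0.6664127248347473), np.float64(-0.21508943125356716), 0.12, 98.35) 0 [0.021, 0.1009, 0.0125] -0.501
(np.float64(0.6664127248347473), np.float64(-0.21508943125356716), 0.12, 98.35) 1 [-0.03, 0.0986, 0.0125] -0.501
(np.float64(0.6664127248347473), np.float64(-0.21508943125356716), 0.12, 98.35) 2 [-0.0737, 0.072, 0.0125] -0.501
(np.float64(0.6664127248347473), np.float64(-0.21508943125356716), 0.027, 98.35) 0 [0.0, -0.0, 0.093] -0.0
```

```bash

python3 -m jog '[[[-1,0.007,0.03,0.004,-0.125],[-1,0.021,0.1009,0.0125,-0.501],[-1,0.021,0.1009,0.0125,-0.501],[-1,0.021,0.1009,0.0125,-0.501],[-1,0.021,0.1009,0.0125,-0.501]]]'
python3 -m jog '[[[-1,-0.03,0.0986,0.0125,-0.501],[-1,-0.03,0.0986,0.0125,-0.501],[-1,-0.03,0.0986,0.0125,-0.501],[-1,-0.03,0.0986,0.0125,-0.501],[-1,-0.03,0.0986,0.0125,-0.501]]]'
python3 -m jog '[[[-1,-0.0737,0.072,0.0125,-0.501],[-1,-0.0737,0.072,0.0125,-0.501],[-1,-0.0737,0.072,0.0125,-0.501],[-1,-0.0737,0.072,0.0125,-0.501],[-1,-0.0737,0.072,0.0125,-0.501]]]'
python3 -m jog '[[[-1,0,0,0,0],[-1,0,0,0,0]]]'
python3 - <<'E'
from h import *
s=robot.observe();im=snap("wrist","w2.png");print(s['tool_pos'])
plan([(*ez(.0815,-.2905),.027,98.35)])
for l in [(.042,-.2365,.039),(.116,-.2365,.039),(.042,-.3505,.048),(.116,-.3505,.048)]:
    print(l,wproj([[*ez(*l[:2]),l[2]]],s).round(1))
E
```

```text
time: 8.7
tool_pos: [0.5814, -0.0285, 0.1418]
tool_rot: [-3.139, 0.002, 0.716]
contact_force: [-0.4, 0.2, -0.0]
opening: 0.014
grip_force: 15.0
time: 9.12
tool_pos: [0.6232, -0.1213, 0.1297]
tool_rot: [-3.139, -0.0, 1.215]
contact_force: [-0.2, 0.4, -0.4]
opening: 0.0134
grip_force: 15.0
time: 9.53
tool_pos: [0.6653, -0.2148, 0.1176]
tool_rot: [-3.14, -0.002, 1.714]
contact_force: [-0.6, 0.2, -1.1]
opening: 0.0137
grip_force: 15.0
time: 9.7
tool_pos: [0.6656, -0.2135, 0.119]
tool_rot: [-3.141, -0.001, 1.711]
contact_force: [-0.6, 0.1, 0.2]
opening: 0.0136
grip_force: 15.0
[ 0.66556163 -0.213471    0.11898724]
(np.float64(0.6664127248347473), np.float64(-0.21508943125356716), 0.027, 98.35) 0 [-0.0016, 0.0005, 0.0922] -0.004
(0.042, -0.2365, 0.039) [[207.2 131.1]]
(0.116, -0.2365, 0.039) [[303.7 130.6]]
(0.042, -0.3505, 0.048) [[213.2 266.9]]
(0.116, -0.3505, 0.048) [[299.7 266.5]]
```

View pics/w2.png

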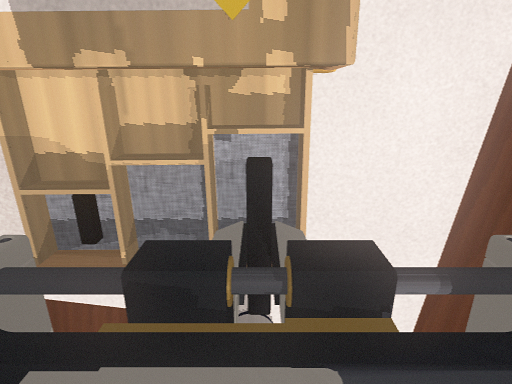

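The short stick lies along its bay at (86,218). The long stick is centred over the long bay (walls at 215–303, stick at 259), so I'll lower it.

```bash

python3 -m jog '[[[-1,-0.002,-0.001,0.03,-0.004],[-1,-0.002,-0.001,0.06,-0.004],[-1,-0.002,-0.001,0.08,-0.004],[-1,-0.002,-0.001,0.091,-0.004],[-1,-0.002,-0.001,0.091,-0.004]]]'
python3 -m jog '[[[-1,0,0,0.001,0],[-0.5,0,0,0.001,0],[-0.5,0,0,0.001,0],[-0.5,0,0,0.001,0],[-0.5,0,0,0.001,0]]]'
python3 -m jog '[[[-0.5,0,0,-0.03,0],[-0.5,0,0,-0.07,0],[-0.5,0,0,-0.11,0],[-0.5,0,0,-0.125,0],[-0.5,0,0,-0.125,0]]]'
python3 - <<'E'
from h import *
s=robot.observe();p=s['tool_pos']-np.array([0,0,.008])
plan([(.5522,-.0546,.15,173.8)],p)
E
```

```text
time: 10.17
tool_pos: [0.6641, -0.2161, 0.0263]
tool_rot: [-3.139, -0.002, 1.718]
contact_force: [0.1, -0.4, -0.7]
opening: 0.0136
grip_force: 15.0
time: 10.58
tool_pos: [0.6654, -0.2175, 0.0278]
tool_rot: [3.14, 0.001, 1.72]
contact_force: [0.3, -0.0, -0.1]
opening: 0.0226
grip_force: 0.0
time: 11.0
tool_pos: [0.6675, -0.2185, 0.1587]
tool_rot: [3.132, 0.006, 1.72]
contact_force: [-0.1, -1.5, 0.8]
opening: 0.0229
grip_force: 0.0
(0.5522, -0.0546, 0.15, 173.8) 0 [0.0597, -0.0299, 0.0002] -0.438
(0.5522, -0.0546, 0.15, 173.8) 1 [0.0668, -0.0018, 0.0002] -0.438
(0.5522, -0.0546, 0.15, 173.8) 2 [0.0612, 0.0267, 0.0002] -0.438
```

```bash

python3 -m jog '[[[-0.3,0.0597,-0.0299,0.0002,-0.438],[-0.3,0.0597,-0.0299,0.0002,-0.438],[-0.2,0.0597,-0.0299,0.0002,-0.438],[-0.2,0.0597,-0.0299,0.0002,-0.438],[-0.2,0.0597,-0.0299,0.0002,-0.438]]]'
python3 -m jog '[[[-0.2,0.0668,-0.0018,0.0002,-0.438],[-0.2,0.0668,-0.0018,0.0002,-0.438],[-0.2,0.0668,-0.0018,0.0002,-0.438],[-0.2,0.0668,-0.0018,0.0002,-0.438],[-0.2,0.0668,-0.0018,0.0002,-0.438]]]'
python3 -m jog '[[[-0.2,0.0612,0.0267,0.0002,-0.438],[-0.2,0.0612,0.0267,0.0002,-0.438],[-0.2,0.0612,0.0267,0.0002,-0.438],[-0.2,0.0612,0.0267,0.0002,-0.438],[-0.2,0.0612,0.0267,0.0002,-0.438]]]'
python3 -m jog '[[[-0.2,0,0,0,0],[-0.2,0,0,0,0]]]'
python3 - <<'E'
from h import *
plan([(.5522,-.0546,.0868,173.8)])
E
```

```text
time: 11.42
tool_pos: [0.6261, -0.1622, 0.1512]
tool_rot: [-3.141, -0.001, 2.16]
contact_force: [0.7, 0.3, -0.6]
opening: 0.0368
grip_force: 0.0
time: 11.83
tool_pos: [0.5879, -0.108, 0.1512]
tool_rot: [-3.141, -0.001, 2.596]
contact_force: [-0.2, 0.2, -0.8]
opening: 0.0365
grip_force: 0.0
time: 12.25
tool_pos: [0.5496, -0.0536, 0.1512]
tool_rot: [3.141, -0.0, 3.032]
contact_force: [0.5, -0.7, 0.6]
opening: 0.0369
grip_force: 0.0
time: 12.42
tool_pos: [0.5498, -0.054, 0.1511]
tool_rot: [3.141, -0.0, 3.029]
contact_force: [0.2, 0.5, -1.3]
opening: 0.0368
grip_force: 0.0
(0.5522, -0.0546, 0.0868, 173.8) 0 [-0.0025, -0.0003, 0.0643] -0.004
```

```bash

python3 -m jog '[[[-0.2,-0.0025,0,0.03,0],[-0.2,-0.0025,0,0.05,0],[-0.2,-0.0025,0,0.0643,0],[-0.2,-0.0025,0,0.0643,0],[-0.2,-0.0025,0,0.0643,0]]]'
python3 -m jog '[[[-1,0,0,0,0],[-1,0,0,0,0],[-1,0,0,0,0],[-1,0,0,0,0],[-1,0,0,0,0]]]' 15
python3 -m jog '[[[-1,0,0,-0.02,0],[-1,0,0,-0.05,0],[-1,0,0,-0.07,0],[-1,0,0,-0.07,0],[-1,0,0,-0.07,0]]]'
python3 - <<'E'
from h import *
plan([(*ez(.002,-.304),.12,98.35)])
E
```

```text
time: 12.83
tool_pos: [0.5519, -0.0541, 0.0866]
tool_rot: [3.141, -0.002, 3.032]
contact_force: [0.0, -0.4, 0.1]
opening: 0.0368
grip_force: 0.0
time: 13.25
tool_pos: [0.5526, -0.054, 0.0879]
tool_rot: [-3.141, 0.002, 3.034]
contact_force: [0.0, -0.3, 3.0]
opening: 0.0139
grip_force: 15.0
time: 13.67
tool_pos: [0.5527, -0.054, 0.1582]
tool_rot: [-3.141, 0.003, 3.034]
contact_force: [-0.9, -0.2, -0.3]
opening: 0.0139
grip_force: 15.0
(np.float64(0.5897150637472794), np.float64(-0.239988603603505), 0.12, 98.35) 0 [-0.0189, -0.0603, 0.0127] 0.439
(np.float64(0.5897150637472794), np.float64(-0.239988603603505), 0.12, 98.35) 1 [-0.0428, -0.0465, 0.0127] 0.439
(np.float64(0.5897150637472794), np.float64(-0.239988603603505), 0.12, 98.35) 2 [-0.0585, -0.0239, 0.0127] 0.439
```

```bash

python3 -m jog '[[[-1,-0.0189,-0.0603,0.0127,0.439],[-1,-0.0189,-0.0603,0.0127,0.439],[-1,-0.0189,-0.0603,0.0127,0.439],[-1,-0.0189,-0.0603,0.0127,0.439],[-1,-0.0189,-0.0603,0.0127,0.439]]]'
python3 -m jog '[[[-1,-0.0428,-0.0465,0.0127,0.439],[-1,-0.0428,-0.0465,0.0127,0.439],[-1,-0.0428,-0.0465,0.0127,0.439],[-1,-0.0428,-0.0465,0.0127,0.439],[-1,-0.0428,-0.0465,0.0127,0.439]]]'
python3 -m jog '[[[-1,-0.0585,-0.0239,0.0127,0.439],[-1,-0.0585,-0.0239,0.0127,0.439],[-1,-0.0585,-0.0239,0.0127,0.439],[-1,-0.0585,-0.0239,0.0127,0.439],[-1,-0.0585,-0.0239,0.0127,0.439]]]'
python3 -m jog '[[[-1,0,0,0,0],[-1,0,0,0,0]]]'
python3 - <<'E'
from h import *
plan([(*ez(.002,-.304),.028,98.35)])
E
```

```text
time: 14.08
tool_pos: [0.5635, -0.1161, 0.1425]
tool_rot: [-3.141, -0.003, 2.592]
contact_force: [1.0, -0.5, -0.3]
opening: 0.0138
grip_force: 15.0
time: 14.5
tool_pos: [0.5762, -0.1778, 0.1303]
tool_rot: [-3.14, -0.002, 2.155]
contact_force: [0.1, 0.9, -0.4]
opening: 0.0139
grip_force: 15.0
time: 14.92
tool_pos: [0.5888, -0.2396, 0.118]
tool_rot: [-3.14, -0.001, 1.718]
contact_force: [0.5, 1.0, 0.3]
opening: 0.0138
grip_force: 15.0
time: 15.08
tool_pos: [0.5892, -0.2392, 0.1188]
tool_rot: [-3.141, -0.0, 1.721]
contact_force: [0.5, -0.3, -1.4]
opening: 0.0137
grip_force: 15.0
(np.float64(0.5897150637472794), np.float64(-0.239988603603505), 0.028, 98.35) 0 [-0.0009, 0.0004, 0.0908] 0.005
```

```bash

python3 -m jog '[[[-1,-0.001,0,0.03,0.004],[-1,-0.001,0,0.06,0.004],[-1,-0.001,0,0.08,0.004],[-1,-0.001,0,0.0905,0.004],[-1,-0.001,0,0.0905,0.004]]]'
python3 -m jog '[[[-1,0,0,0,0],[-0.5,0,0,0.001,0],[-0.5,0,0,0.001,0],[-0.5,0,0,0.001,0],[-0.5,0,0,0.001,0]]]'
python3 -m jog '[[[-0.5,0,0,-0.03,0],[-0.5,0,0,-0.07,0],[-0.5,0,0,-0.11,0],[-0.5,0,0,-0.14,0],[-0.5,0,0,-0.145,0]]]'
python3 -m jog '[[[0,0,0,0,0],[0.2,0,0,0,0]]]'
python3 - <<'E'
from h import *
print(ez(.105,0))
plan([(*ez(.105,0),.17,8.35)])
E
```

```text
time: 15.5
tool_pos: [0.5885, -0.2399, 0.0267]
tool_rot: [-3.139, -0.002, 1.715]
contact_force: [0.3, 1.2, -0.9]
opening: 0.014
grip_force: 15.0
time: 15.92
tool_pos: [0.5897, -0.2409, 0.0282]
tool_rot: [3.141, 0.001, 1.713]
contact_force: [0.6, -0.7, 0.4]
opening: 0.0229
grip_force: 0.0
time: 16.33
tool_pos: [0.5919, -0.2421, 0.1799]
tool_rot: [3.132, 0.007, 1.713]
contact_force: [1.8, -0.1, 0.6]
opening: 0.023
grip_force: 0.0
time: 16.5
tool_pos: [0.589, -0.2406, 0.172]
tool_rot: [-3.141, -0.0, 1.713]
contact_force: [0.4, 0.2, -0.4]
opening: 0.0323
grip_force: 0.0
[0.64748747 0.07574443]
(np.float64(0.6474874744688466), np.float64(0.07574443008067978), 0.17, 8.35) 0 [0.1016, 0.0342, 0.0007] 0.522
(np.float64(0.6474874744688466), np.float64(0.07574443008067978), 0.17, 8.35) 1 [0.1052, -0.021, 0.0007] 0.522
(np.float64(0.6474874744688466), np.float64(0.07574443008067978), 0.17, 8.35) 2 [0.0806, -0.0707, 0.0007] 0.522
```

```bash

python3 -m jog '[[[0.2,0.1016,0.0342,0.0007,0.522],[0.2,0.1016,0.0342,0.0007,0.522],[0.2,0.1016,0.0342,0.0007,0.522],[0.2,0.1016,0.0342,0.0007,0.522],[0.2,0.1016,0.0342,0.0007,0.522]]]'
python3 -m jog '[[[0.2,0.1052,-0.021,0.0007,0.522],[0.2,0.1052,-0.021,0.0007,0.522],[0.2,0.1052,-0.021,0.0007,0.522],[0.2,0.1052,-0.021,0.0007,0.522],[0.2,0.1052,-0.021,0.0007,0.522]]]'
python3 -m jog '[[[0.2,0.0806,-0.0707,0.0007,0.522],[0.2,0.0806,-0.0707,0.0007,0.522],[0.2,0.0806,-0.0707,0.0007,0.522],[0.2,0.0806,-0.0707,0.0007,0.522],[0.2,0.0806,-0.0707,0.0007,0.522]]]'
python3 -m jog '[[[0.2,0,0,0,0],[0.2,0,0,0,0]]]'
python3 - <<'E'
from h import *
s=robot.observe();a=snap("wrist","w3.png");b=snap("scene","s3.png")
im=np.vstack([a[:,:,::-1][:250],cv2.resize(b[180:310,110:366,::-1],(512,260),interpolation=cv2.INTER_CUBIC)])
cv2.imwrite("pics/c3.png",im)
print(s['tool_pos'],s['tool_rot'])
for l in [(.105,0,.114),(.087,.013,.114),(.123,-.013,.114)]: print(wproj([[*ez(*l[:2]),l[2]]],s))
plan([(*ez(.105,0),.089,8.35)])
E
```

```text
time: 16.92
tool_pos: [0.608, -0.1329, 0.1691]
tool_rot: [-3.137, 0.0, 1.187]
contact_force: [-0.0, -0.3, -0.5]
opening: 0.055
grip_force: 0.0
time: 17.33
tool_pos: [0.6274, -0.0275, 0.1683]
tool_rot: [-3.138, 0.003, 0.666]
contact_force: [-1.2, -0.7, -0.5]
opening: 0.055
grip_force: 0.0
time: 17.75
tool_pos: [0.6466, 0.0778, 0.1673]
tool_rot: [-3.141, 0.005, 0.144]
contact_force: [-1.2, -0.4, 0.5]
opening: 0.0553
grip_force: 0.0
time: 17.92
tool_pos: [0.6469, 0.0756, 0.1683]
tool_rot: [-3.141, 0.004, 0.148]
contact_force: [-0.1, 0.0, -0.3]
opening: 0.0549
grip_force: 0.0
[0.64689048 0.07556303 0.16826358] [-3.14101154  0.00359069  0.14844157]
[[257.45358031 207.42399866]]
[[240.25783342 229.43466096]]
[[275.53602745 184.27835457]]
(np.float64(0.6474874744688466), np.float64(0.07574443008067978), 0.089, 8.35) 0 [0.0003, -0.0006, 0.0802] 0.002
```

View pics/c3.png

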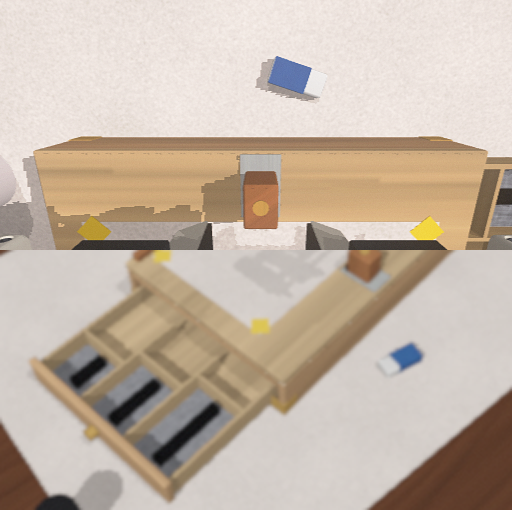

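All three sticks lie flat along their matching bays. The block top is centred at (261,206), against (257,207) predicted, so I'll shift 2 mm, descend and grip it.

```bash

python3 -m jog '[[[0.2,0,0.002,0.03,0],[0.2,0,0.002,0.06,0],[0.2,0,0.002,0.0795,0],[0.2,0,0.002,0.0795,0],[0.2,0,0.002,0.0795,0]]]'
python3 -m jog '[[[-0.6,0,0,0,0],[-1,0,0,0,0],[-1,0,0,0,0],[-1,0,0,0,0],[-1,0,0,0,0]]]' 25
python3 -m jog '[[[-1,0,0,0,0],[-1,0,0,0,0],[-1,0,0,0,0]]]' 25
```

```text
time: 18.43
tool_pos: [0.6475, 0.0731, 0.09]
tool_rot: [-3.141, 0.003, 0.147]
contact_force: [-0.7, -0.3, 0.9]
opening: 0.0552
grip_force: 0.0
time: 18.85
tool_pos: [0.6483, 0.0744, 0.0919]
tool_rot: [-3.14, -0.002, 0.147]
contact_force: [-1.8, 15.7, 4.0]
opening: 0.0259
grip_force: 7.4
time: 19.1
tool_pos: [0.6483, 0.0747, 0.0919]
tool_rot: [-3.14, -0.002, 0.147]
contact_force: [-1.6, 3.8, 4.5]
opening: 0.0257
grip_force: 25.0
```

```bash

python3 -m jog '[[[-1,-0.0015,0,-0.0085,0],[-1,-0.0042,0,-0.0212,0],[-1,-0.0071,0,-0.0317,0],[-1,-0.0103,0,-0.042,0],[-1,-0.0103,0,-0.042,0]]]' 25
python3 - <<'E'
from h import *
s=robot.observe();print(s['tool_rot'],s['torque'],s['opening'])
E
```

```text
time: 19.52
tool_pos: [0.6373, 0.073, 0.1339]
tool_rot: [-3.14, -0.0, 0.147]
contact_force: [1.2, 4.6, -4.5]
opening: 0.026
grip_force: 25.0
[-3.14037212e+00 -3.80683440e-05  1.47434513e-01] [ 0.71420919 -0.03690701  0.03019895] 0.025961170465567555
```

```bash

python3 -m jog '[[[-1,-0.0039,0,-0.0101,0],[-1,-0.0079,0,-0.0201,0],[-1,-0.0126,0,-0.0299,0],[-1,-0.0175,0,-0.0395,0],[-1,-0.0175,0,-0.0395,0]]]' 25
python3 -m jog '[[[-1,-0.0055,0,-0.0094,0],[-1,-0.0112,0,-0.0185,0],[-1,-0.0175,0,-0.0273,0],[-1,-0.024,0,-0.0359,0],[-1,-0.024,0,-0.0359,0]]]' 25
python3 -m jog '[[[-1,-0.007,0,-0.0082,0],[-1,-0.0143,0,-0.0162,0],[-1,-0.0143,0,-0.0162,0],[-1,-0.0143,0,-0.0162,0],[-1,-0.0143,0,-0.0162,0]]]' 25
python3 - <<'E'
from h import *
s=robot.observe();w=snap("wrist","w4.png");a=snap("scene","s4.png")
c=a[80:280,120:390,::-1];cv2.imwrite("pics/c4.png",cv2.resize(c,(800,592),interpolation=cv2.INTER_CUBIC))
for ph in (0,31,33,35,37):
    f=np.radians(ph);P=[]
    for ly in(-.19,.19):
        lx=-.14+.28*np.cos(f)-.012*np.sin(f);z=.062+.28*np.sin(f)+.012*np.cos(f);P.append([*ez(lx,ly),z])
    print(ph,((proj("scene",P)-[120,80])*2.963).round(1).tolist())
E
```

```text
time: 19.93
tool_pos: [0.6196, 0.0704, 0.1731]
tool_rot: [-3.14, 0.001, 0.147]
contact_force: [-0.3, 5.4, -5.2]
opening: 0.0259
grip_force: 25.0
time: 20.35
tool_pos: [0.5955, 0.0668, 0.2089]
tool_rot: [-3.14, 0.001, 0.147]
contact_force: [0.3, 6.2, -3.9]
opening: 0.0258
grip_force: 25.0
time: 20.77
tool_pos: [0.5821, 0.0648, 0.2241]
tool_rot: [-3.14, 0.001, 0.147]
contact_force: [0.6, 5.7, -1.4]
opening: 0.026
grip_force: 25.0
0 [[386.3, 487.6], [660.7, 233.1]]
31 [[333.0, 334.4], [642.1, 87.3]]
33 [[326.6, 322.7], [638.1, 77.0]]
35 [[319.9, 310.8], [633.7, 66.6]]
37 [[312.8, 298.9], [629.0, 56.3]]
```

View pics/c4.png

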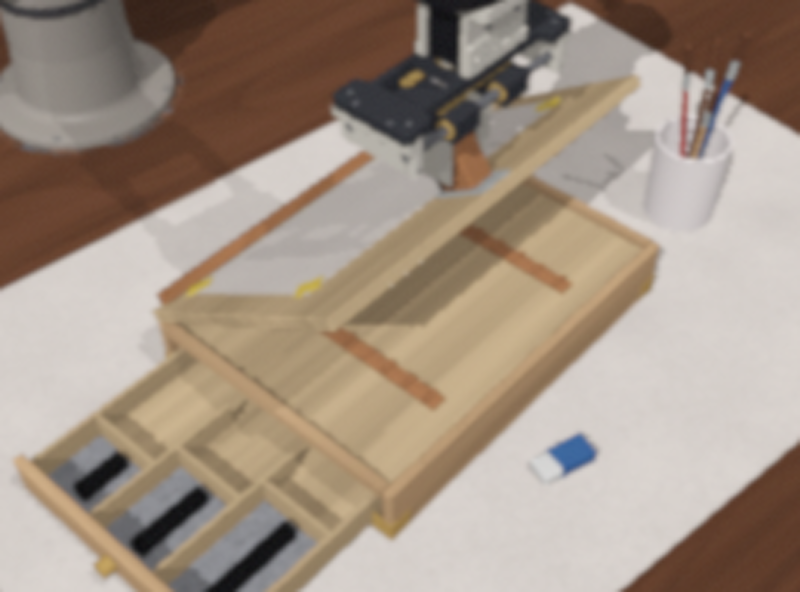

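```bash
python3 - <<'E'
from h import *
a=cv2.imread("pics/scene0.png");b=cv2.imread("pics/s4.png")
def c(im,u,v):
    k=cv2.resize(im[v-11:v+11,u-15:u+15],None,fx=13,fy=13,interpolation=cv2.INTER_NEAREST)
    return cv2.copyMakeBorder(k,0,4,0,4,cv2.BORDER_CONSTANT)
cv2.imwrite("pics/c5.png",np.vstack([np.hstack([c(a,250,245),c(a,343,159)]),np.hstack([c(b,229,187),c(b,335,106)])]))
E
```

```text
(no output)
```

View pics/c5.png

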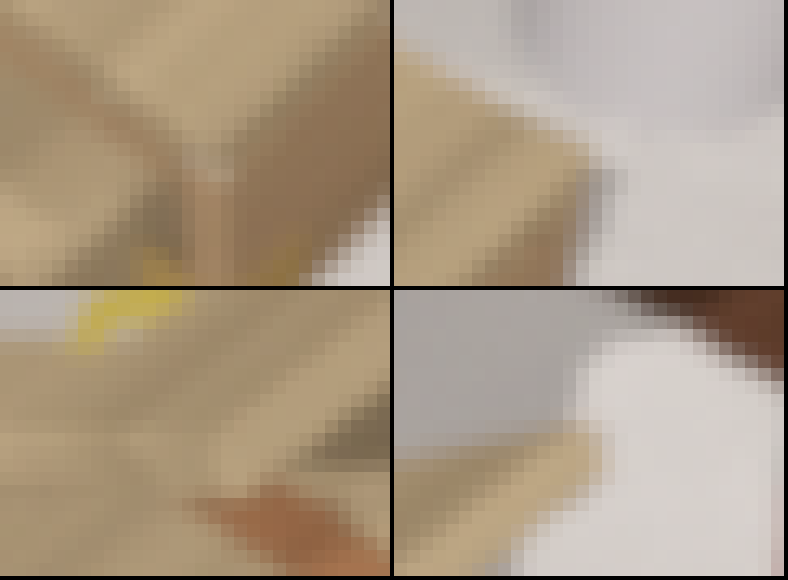

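```bash
python3 - <<'E'
from h import *
for ph in range(30,39):
    f=np.radians(ph);P=[]
    for ly,d in((-.19,.012),(-.19,0),(.19,.012)):
        P.append([*ez(-.14+.28*np.cos(f)-d*np.sin(f),ly),.062+.28*np.sin(f)+d*np.cos(f)])
    print(ph,(proj("scene",P)+[.1,.9]).round(1).tolist())
E
```

```text
30 [[233.5, 195.7], [235.9, 200.5], [337.4, 112.1]]
31 [[232.5, 193.8], [234.9, 198.6], [336.8, 110.4]]
32 [[231.4, 191.8], [233.9, 196.6], [336.1, 108.6]]
33 [[230.3, 189.8], [232.9, 194.7], [335.4, 106.9]]
34 [[229.2, 187.8], [231.8, 192.7], [334.7, 105.1]]
35 [[228.1, 185.8], [230.8, 190.7], [334.0, 103.4]]
36 [[226.9, 183.8], [229.6, 188.7], [333.2, 101.6]]
37 [[225.7, 181.8], [228.5, 186.7], [332.4, 99.9]]
38 [[224.5, 179.7], [227.3, 184.7], [331.6, 98.1]]
```

Measured tilt is 34.1–34.9° from the corners and 34.7° from the tool's travel. I'll nudge it up about 0.4° and let it settle.

```bash

python3 -m jog '[[[-1,-0.0005,0,-0.0006,0],[-1,-0.001,0,-0.0012,0],[-1,-0.001,0,-0.0012,0],[-1,-0.001,0,-0.0012,0],[-1,-0.001,0,-0.0012,0]]]' 25
python3 -m jog '[[[-1,0,0,0,0],[-1,0,0,0,0],[-1,0,0,0,0],[-1,0,0,0,0],[-1,0,0,0,0]]]' 25
python3 - <<'E'
from h import *
a=snap("scene","s6.png").astype(int);b=cv2.imread("pics/s4.png")[:,:,::-1].astype(int)
# edge shift at left upper corner column profile
for u in (325,330):print(u,a[98:116,u,2].tolist(),b[98:116,u,2].tolist())
E
```

```text
time: 21.28
tool_pos: [0.5814, 0.0647, 0.2249]
tool_rot: [-3.14, 0.001, 0.147]
contact_force: [0.6, 6.4, -4.5]
opening: 0.0258
grip_force: 25.0
time: 21.7
tool_pos: [0.5814, 0.0647, 0.2249]
tool_rot: [-3.14, 0.001, 0.147]
contact_force: [1.2, 6.1, -3.5]
opening: 0.0259
grip_force: 25.0
325 [158, 159, 159, 158, 159, 158, 157, 152, 133, 112, 105, 106, 112, 120, 128, 132, 131, 130] [159, 158, 159, 159, 158, 158, 158, 156, 146, 120, 106, 105, 108, 115, 124, 131, 131, 130]
330 [159, 159, 158, 159, 158, 157, 151, 133, 116, 120, 128, 131, 132, 133, 151, 179, 194, 196] [159, 159, 159, 158, 158, 158, 156, 146, 124, 117, 126, 131, 132, 132, 141, 162, 181, 192]
```

The board rose by about half a pixel (~0.3°) and is steady at about 35°, still held with 25 N. Handing in.

```bash
python3 -c "
from cell import robot
print(robot.hand_in())"
```

```text
the job is handed in; nothing more can be done
None
```

The three charcoal sticks lie flat in their matching rows, and the gripper is holding the board by its block at about 35° (camera and arm readings agree to within about half a degree); the job was handed in at about 22 s.

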